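# Check a contact probe on three test posts and hold it in free air

## Task

Lift the contact probe by its head straight up out of its stand and, keeping it upright, touch its tip gently onto the sprung contact discs of the three test posts, first the short post, then the middle-height one, then the tall one, pressing each disc down a few millimetres. Then raise the probe and finish while still holding it in free air for the open reading: upright and steady over the middle of the test plate, its tip about 15 cm above the bench. Do not let go of it or put it down, and leave the other things on the bench alone.

Things in the scene. Friction and masses are not known exactly. Their poses are not given: they have to be found in the camera images.
- probe_head (a point): Centre of the head of the loose contact probe (about 0.15 kg): a grey box 44 mm along its own x, 24 mm along its own y, 40 mm tall; grip it from above by the flat sides 24 mm apart (across its y). Under it a round collar (24 mm across, 12 mm tall) and a steel stem (10 mm across, 65 mm long). z points up; top of the head 20 mm above this point, tip 97 mm below. Starts upright in the stand, axes as the stand's.
- probe_tip (a point): The blunt lower tip (4 mm across) of the probe's stem, 97 mm straight below the centre of the head; same axes as the head.
- probe_stand: Fixed stand: foot 80 x 70 x 8 mm, column at its +x side, top plate 74 x 44 mm with its upper face 80 mm above the bench. The probe's stem hangs in a 13 mm hole through it and the collar rests on it, so the head's underside is 12 mm above the plate, its centre 112 mm above the bench; it comes out straight upward, by at least 65 mm. Origin: on the bench below the hole.
- test_plate: Fixed flat dark plate 64 mm (x) by 170 mm (y), 8 mm thick, lying on the bench; carries the three test posts in a row along its y, 55 mm apart, in any order. Origin: centre of its underside, on the bench.
- top_short (a point): Centre of the upper face of the short post's contact: a flat metal disc 18 mm across on a white round post (28 mm across, 36 mm at its foot; post 20 mm tall on the plate). The face is 40 mm above the bench when not pressed and moves with the disc.
- contact_short (a joint): How far the short post's sprung contact disc is pressed down, in m: 0 up, 0.008 fully down. It takes about 0.6 N to start and 5 N to go fully down, and springs back by itself. It counts as touched once 0.002 down.
- top_middle (a point): Centre of the upper face of the middle post's contact: a flat metal disc 18 mm across on a white round post (28 mm across, 36 mm at its foot; post 36 mm tall on the plate). The face is 56 mm above the bench when not pressed and moves with the disc.
- contact_middle (a joint): How far the middle post's sprung contact disc is pressed down, in m: 0 up, 0.008 fully down. It takes about 0.6 N to start and 5 N to go fully down, and springs back by itself. It counts as touched once 0.002 down.
- top_tall (a point): Centre of the upper face of the tall post's contact: a flat metal disc 18 mm across on a white round post (28 mm across, 36 mm at its foot; post 52 mm tall on the plate). The face is 72 mm above the bench when not pressed and moves with the disc.
- contact_tall (a joint): How far the tall post's sprung contact disc is pressed down, in m: 0 up, 0.008 fully down. It takes about 0.6 N to start and 5 N to go fully down, and springs back by itself. It counts as touched once 0.002 down.
- vial: Loose small brown vial with a cap, 23 mm across, 57 mm tall; a bystander to be left alone. Origin: centre of its underside.
- petri_dish: Loose petri dish, 59 mm across, 15 mm tall; a bystander to be left alone. Origin: centre of its underside.
- slide_box: Loose dark green box, 65 x 85 x 30 mm; a bystander to be left alone. Origin: centre of its underside.
- timer: Loose white lab timer, 64 x 64 x 19 mm; a bystander to be left alone. Origin: centre of its underside.
- beaker: Loose empty clear beaker, 73 x 77 mm, 94 mm tall; a bystander to be left alone. Origin: centre of its underside.
- microscope_b: Fixed stereo microscope at the right end of the bench, always in the same place; an obstacle beside which some arms start. Its base plate (20 mm thick) fills x 0.54 to 0.89, y -0.43 to -0.09 as a turned square; its head and eyepieces fill x 0.54 to 0.83, y -0.41 to -0.14, from 0.14 to 0.42 m above the bench. Pass between it and the robot's base. Origin: centre of its base, on the bench.
Mind the look-alikes: they are no part of the job. Leave any pink look-alike of the part that bears probe_head alone.

How it is judged:
On the way, in this order (a step that is already met when the one before it is completed fails the run):
1. the probe is lifted upright out of its stand in the gripper (height (world z) of probe_tip above 0.085 m and angle between probe_head's own z axis and vertical below 0.2 rad and contact force between the fingers and probe above 0.5 N), for 0.2 s.
2. the tip of the held probe presses the contact of the short post down by more than 2 mm (contact force between probe and contact_short above 0.3 N and value of joint contact_short above 0.002 m and distance between probe_tip and top_short below 0.012 m and contact force between the fingers and probe above 0.5 N), for 0.1 s.
3. the tip of the held probe presses the contact of the middle post down by more than 2 mm (contact force between probe and contact_middle above 0.3 N and value of joint contact_middle above 0.002 m and distance between probe_tip and top_middle below 0.012 m and contact force between the fingers and probe above 0.5 N), for 0.1 s.
4. the tip of the held probe presses the contact of the tall post down by more than 2 mm (contact force between probe and contact_tall above 0.3 N and value of joint contact_tall above 0.002 m and distance between probe_tip and top_tall below 0.012 m and contact force between the fingers and probe above 0.5 N), for 0.1 s.
At the end, for the whole second after the job is handed in: The program ends with the probe held in the gripper in free air: tip 12 to 19 cm above the bench and within 5 cm horizontally of the test plate's centre, tilted less than 0.1 rad, moving slower than 2 cm/s and turning slower than 0.15 rad/s, all three contacts sprung back up (less than 1.5 mm down) (height (world z) of probe_tip between 0.12 and 0.19 m and horizontal distance between probe_tip and test_plate below 0.05 m and angle between probe_head's own z axis and vertical below 0.1 rad and linear speed of probe below 0.02 m/s and angular speed of probe below 0.15 rad/s and contact force between the fingers and probe above 0.5 N and value of joint each of contact_short, contact_middle, contact_tall below 0.0015 m); the arm keeps its last pose, push and grip.
It fails at once if the probe is pushed hard (over 20 N) onto a test post (contact force between probe and post_short above 20 N or contact force between probe and post_middle above 20 N or contact force between probe and post_tall above 20 N).
It fails at once if the probe is tipped by more than 20 degrees (angle between probe_head's own z axis and vertical above 0.35 rad).
It fails at once if another thing on the bench is shifted by more than 2 cm (distance of any of vial, petri_dish, slide_box, timer, beaker from where it was at the start of the episode above 0.02 m).
It also fails if it takes over 58 s, if anything falls off the work surface, if the arm or the gripper's body presses on something with over 40 N, if the wrist force passes 120 N, or if a joint passes its speed limit or range.

## Robot

A 6-joint arm with a two-finger parallel gripper is mounted at the origin on a cart in front of the work surface, level with it; the furniture and walls round the work are solid. World frame = base frame: x ahead of the robot, y to its left, z up, the work surface at z = 0. Lengths are in m, angles in rad, forces in N, time in s.
With the tool pointing down it reaches from about 0.375 to 0.9 m from the base axis. Payload 3.1 kg.
Tool frame: the origin (TCP) lies at the centre of the arm's flange, where the gripper is bolted on; the fingertips stand 173 mm ahead of it and the grasp point (between the pads) lies 155 mm ahead of it; z points along the fingers, y is the line along which they close (so a half turn about z gives the same grasp; the last joint's range is limited). The gripper opens to 85 mm and grips with 20 to 120 N. Pads are 22 mm wide; open, the fingers measure 114 mm over their backs; the gripper's body (76 mm by 85 mm) begins 54 mm behind the grasp point. The pads swing forward as they close: fully open they stand 13 mm farther back than shut.
Start: joints at [-1.3, 0.527, 1.433, -0, 1.181, -0.178], TCP at [0.271, -0.563, 0.405] pointing down, gripper open.
Joint ranges: [-3.08, 3.08], [-0.75, 2.2], [0.22, 2.44], [-1.43, 4.57], [0, 2.65], [-2.85, 2.85]. Speed limits (rad/s): [2.79, 2.79, 3.14, 3.14, 3.14, 3.14].

## Interface

Orientations are given as a unit quaternion [w, x, y, z].
In Python, from cell import ctrl gives the robot as it stands.
- The arm moves only by the shell command python3 -m inch 'ROWS' [OPENING] [FORCE]. ROWS is JSON, a list of rows, each a list of 2 entries, a list of its own where there are three numbers: the shift along the world's x, y, z in m, then the turn, a rotation vector about the world's x, y, z in degrees. In form: [[[tx, ty, tz], [ax, ay, az]], ...]. A call has 1 to 12 rows; each row is the pose to reach, as a shift and turn from the pose commanded when the call began; what a row does not reach only later rows make up. A row lasts 1/8 s, in which the tool goes at most 62.5 mm and 10.7 degrees, less where a joint would pass 70% of its speed; a pose out of reach is approached as far as the arm can. A call with a gripper value outside its range is refused whole. OPENING is the closure, from 0 (fully open) to 1 (shut), set as the call begins (- or left out, the last holds). The fingers move at their own pace and stop on an object; FORCE is the grip in N (left out, the last holds). Time passes only in rows, so rows that repeat a pose let the fingers close. It gives the time, the measured TCP pose, the force, the opening and the grip force at its end, in the units of the state.
- ctrl.sense(): the state, without advancing time (a new reading comes with each control period).
- ctrl.get_image(name): name is "side" or "top"; returns a dict with "frame" (400x640x3 uint8, red, green, blue), "depth" (400x640 float32, m along the optical axis (not along the pixel's ray), 0 where there is no reading), "fx", "fy", "cx", "cy" (pixels), "rvec" (rotation vector, rad) and "tvec" (3), from world to camera coordinates, as OpenCV has them. Camera axes: x right, y down, z forward; pixel columns grow to the right and rows downward; lengths in m; the calibration is good to about 2 mm. A picture is of the moment at which its call begins.
- ctrl.close_job(): hands the job in; it is judged then, once.
The state is a dict: "time": time; "qpos": joint angles; "qd": joint speeds; "tau": joint torques, N m; "tool_pos": TCP position; "tcp_rot": TCP orientation; "wrist_force": force on the tool from outside, world axes, zero at the start; "torque": the same for the moment, N m; "opening": opening from 0.0 (shut) to 1.0 (fully open); "finger_force": force on a finger pad.
Only numpy, scipy, OpenCV 4.12 (cv2) and the standard library are available. Lean on these libraries where they do the work, as an engineer would, in place of code of your own. Each camera call takes 0.05 s, during which the arm holds its last target. There are 200 camera calls.

## Working session

There is one attempt and no reset: what is moved stays moved. The work goes in short steps, Python scripts to look and compute and a shell command to move; the robot and the scene stay as the last step left them, time stands still between calls to the robot, and variables do not carry over. Pictures are saved under pics/ and viewed, at most 10 in all, crops included, and the job is handed in when it is done.

```bash
mkdir -p pics; ls
python3 - <<'E'
from cell import ctrl
import cv2,numpy as np
s=ctrl.sense(); print(s)
for n in("top","side"):
    d=ctrl.get_image(n); cv2.imwrite(f"pics/{n}0.png",d["frame"][:,:,::-1]); np.savez(f"/tmp/{n}0.npz",**d)
    print(n,d["fx"],d["cx"],d["rvec"],d["tvec"])
E
```

```text
pics
{'time': 0.0, 'qpos': array([-1.30050680e+00,  5.28476892e-01,  1.43393776e+00,  2.82943961e-06,
        1.18140392e+00, -1.78500197e-01]), 'qd': array([-0.00029978, -0.00146048, -0.00041767,  0.00068581,  0.00025808,
        0.00055439]), 'tau': array([ 4.95109634e-04, -4.42341721e+01, -1.78028458e+01, -2.42283986e-04,
        8.62817484e-03, -1.01950610e-05]), 'tool_pos': array([ 0.27110197, -0.56274544,  0.40371534]), 'tcp_rot': array([-1.11184730e-03,  9.74928455e-01,  2.22515774e-01, -4.97541229e-05]), 'wrist_force': array([ 1.32889767, -0.73367939,  0.80420609]), 'torque': array([-0.03606536,  0.02414501, -0.05346749]), 'finger_force': 0.0, 'opening': 0.9999580605214162}
top 390.90719310256907 327.91119072569654 [ 2.23099836 -2.167471    0.01922375] [0.05183658 0.53644834 1.10468201]
side 415.7025701203998 320.6161590547483 [ 1.332368    2.40947678 -0.75876416] [ 0.23094265 -0.3543216   1.54407915]
```

View pics/top0.png

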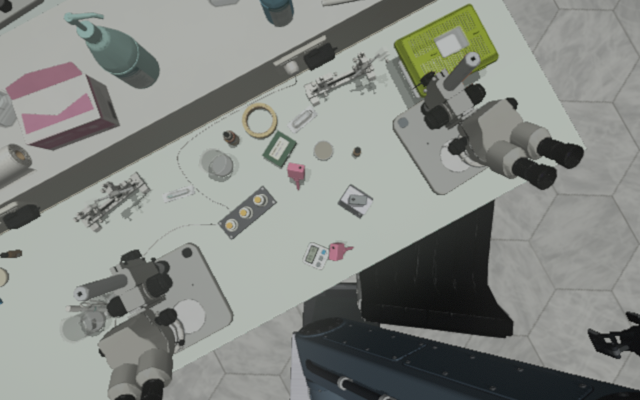

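View pics/side0.png

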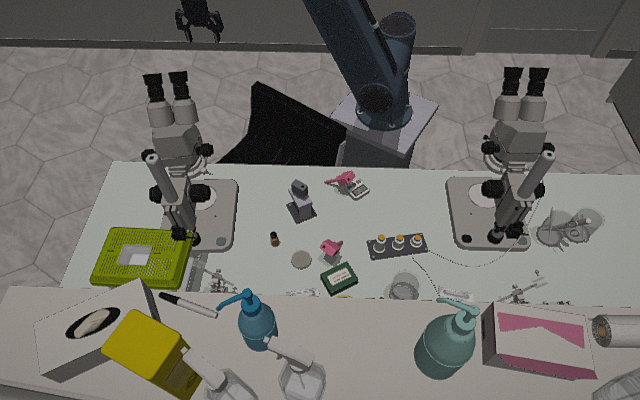

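Top: grey probe in its stand at (357,200), plate with three posts at about (231,225), (245,213), (259,200), pink look-alikes at (297,172) and (340,250). Side: probe at (300,190), plate at (397,245). The gripper is well clear of all of them. Next I'll zoom in and use depth.

```bash
cat > h.py <<'E'
import cv2,numpy as np
def cam(d):
    R=cv2.Rodrigues(np.asarray(d["rvec"],float))[0]; return R,np.asarray(d["tvec"],float).ravel()
def ray(d,u,v,z):
    "pixel -> point on the plane of height z"
    R,t=cam(d); r=R.T@np.array([(u-d["cx"])/d["fx"],(v-d["cy"])/d["fy"],1]); c=-R.T@t
    return c+r*(z-c[2])/r[2]
def cloud(d):
    "world xyz for every pixel"
    R,t=cam(d); v,u=np.mgrid[:400,:640]; Z=d["depth"]
    P=np.stack([(u-d["cx"])/d["fx"]*Z,(v-d["cy"])/d["fy"]*Z,Z],-1)
    return (P-t)@R
def proj(d,p):
    R,t=cam(d); q=R@np.asarray(p)+t; return d["fx"]*q[0]/q[2]+d["cx"],d["fy"]*q[1]/q[2]+d["cy"]
E
python3 - <<'E'
import cv2,numpy as np
from h import *
t=np.load("/tmp/top0.npz");s=np.load("/tmp/side0.npz")
a=cv2.resize(t["frame"][170:260,200:400],None,fx=4,fy=4,interpolation=2)[:300]
b=cv2.resize(s["frame"][170:270,270:440],None,fx=4,fy=4,interpolation=2)
c=np.zeros((600,800,3),np.uint8); 
c[:300]=cv2.resize(t["frame"][175:250,200:400],(800,300),interpolation=2)
c[300:]=cv2.resize(s["frame"][172:272,270:403+134],(800,300),interpolation=2)
c[300:]=cv2.resize(s["frame"][175:250,270:470],(800,300),interpolation=2)
cv2.imwrite("pics/z0.png",c[:,:,::-1])
for d,n,(r0,r1,c0,c1) in((t,"top",(180,225,335,380)),(s,"side",(170,225,280,325))):
    P=cloud(d)[r0:r1,c0:c1]; 
    for lo,hi in((.12,.142),(.07,.086),(.1,.125)):
        m=(P[...,2]>lo)&(P[...,2]<hi); q=P[m]
        if len(q)>5: print(n,lo,len(q),q.mean(0).round(4),q.min(0).round(3),q.max(0).round(3), cv2.minAreaRect((q[:,:2]*1000).astype(np.float32)))
# plate posts: yellow discs
for d,n,(r0,r1,c0,c1) in((t,"top",(180,245,210,285)),(s,"side",(225,265,360,435))):
    P=cloud(d)[r0:r1,c0:c1]; hsv=cv2.cvtColor(np.ascontiguousarray(d["frame"][r0:r1,c0:c1]),cv2.COLOR_RGB2HSV)
    m=((hsv[...,1]>90)&(hsv[...,2]>100)).astype(np.uint8)
    k,l,st,ce=cv2.connectedComponentsWithStats(m)
    for i in range(1,k):
        if st[i,4]>5: print(n,st[i,4],ce[i]+[c0,r0],np.median(P[l==i],0).round(4),P[l==i][:,2].max())
    m=((hsv[...,2]<100)&(P[...,2]<.015)&(P[...,2]>0.001)); q=P[m]
    print("plate",len(q),cv2.minAreaRect((q[:,:2]*1000).astype(np.float32)))
E
```

```text
top 0.12 166 [ 0.5351 -0.0087  0.1308] [ 0.523 -0.031  0.125] [0.548 0.013 0.135] ((534.9669799804688, -9.008060455322266), (44.0266227722168, 23.99855613708496), 87.24748229980469)
top 0.07 292 [ 0.5341 -0.0069  0.0792] [ 0.498 -0.048  0.073] [0.571 0.034 0.085] ((534.9894409179688, -8.619853973388672), (73.90565490722656, 44.097328186035156), 58.70976638793945)
side 0.12 136 [ 0.5367 -0.0063  0.1299] [ 0.522 -0.03   0.12 ] [0.549 0.014 0.137] ((534.607666015625, -7.819646835327148), (43.33368682861328, 25.017236709594727), 84.27409362792969)
side 0.07 208 [0.5466 0.0011 0.0792] [ 0.517 -0.052  0.07 ] [0.572 0.033 0.086] ((533.728271484375, -9.466239929199219), (77.99794006347656, 44.746150970458984), 58.21378707885742)
side 0.1 84 [ 0.5423 -0.002   0.1129] [ 0.524 -0.031  0.1  ] [0.549 0.014 0.125] ((543.4954833984375, -4.792352676391602), (21.80791664123535, 47.03605651855469), 24.562044143676758)
top 21 [257.0952381  199.42857143] [0.5294 0.2575 0.0707] 0.07370050507203424
top 22 [242.95454545 212.27272727] [0.4933 0.2978 0.0548] 0.05800048631025571
top 22 [228.90909091 225.09090909] [0.4561 0.3391 0.039 ] 0.04337524673248221
plate 614 ((492.1529541015625, 297.0120544433594), (59.19953155517578, 164.46426391601562), 41.42988204956055)
side 30 [381.13333333 236.8       ] [0.5276 0.258  0.0723] 0.07606247885115584
side 27 [399.40740741 236.92592593] [0.4907 0.2995 0.0574] 0.05856646502101907
side 27 [417.40740741 236.92592593] [0.4553 0.341  0.0403] 1.0669527145350954
plate 727 ((502.90283203125, 311.8063659667969), (102.7711181640625, 175.54379272460938), 41.51162338256836)
```

View pics/z0.png

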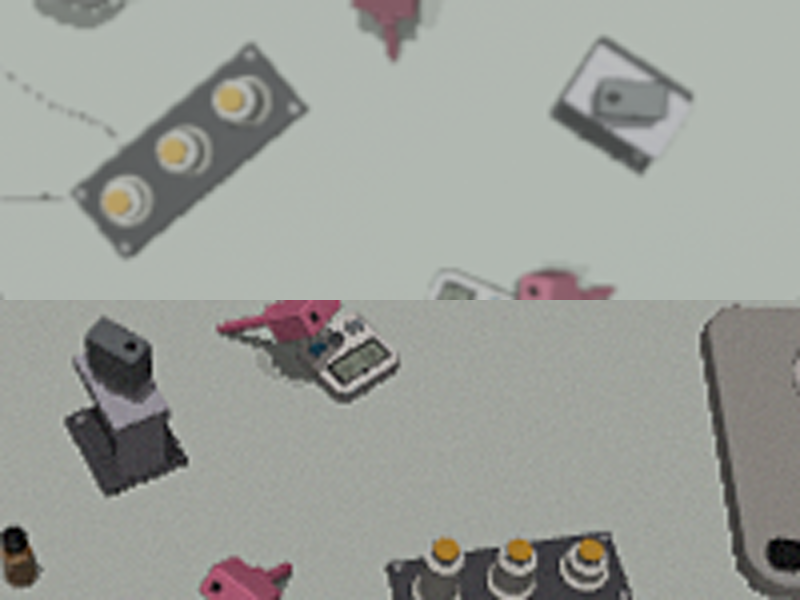

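Measured: head centre at (0.535,-0.0085), top at z 0.131, 44x24 mm, as given. Its long axis is at about 86°, turned from the stand's 59°. The posts are tall (0.529,0.258), middle (0.492,0.299) and short (0.456,0.340), 55 mm apart as they should be. I'm setting out, staying on the base side of the microscope.

```bash
python3 -m inch '[[[0.02,0.05,0],[0,0,5]],[[0.035,0.10,0],[0,0,10]],[[0.05,0.15,0],[0,0,15]],[[0.06,0.20,0],[0,0,20]],[[0.07,0.25,0],[0,0,25]],[[0.085,0.30,0],[0,0,30]],[[0.10,0.35,0],[0,0,35]],[[0.12,0.40,0],[0,0,40]],[[0.14,0.45,0],[0,0,45]],[[0.17,0.49,0],[0,0,50]],[[0.20,0.52,0],[0,0,55]],[[0.23,0.54,0],[0,0,60]]]' 0
python3 -m inch '[[[0.034,0.014,-0.02],[0,0,0]],[[0.034,0.014,-0.04],[0,0,0]],[[0.034,0.014,-0.04],[0,0,0]],[[0.034,0.014,-0.04],[0,0,0]]]'
python3 - <<'E'
from cell import ctrl
from h import *
import numpy as np
from scipy.spatial.transform import Rotation as R
s=ctrl.sense(); q=s["tcp_rot"]; M=R.from_quat(np.roll(q,-1)).as_matrix(); print(s["time"],s["tool_pos"],s["wrist_force"],M.round(3),np.degrees(np.arctan2(M[1,1],M[0,1])))
a=[]
for n in("top","side"):
    d=ctrl.get_image(n); np.savez(f"/tmp/{n}1.npz",**d)
    x,y=map(int,proj(d,[.535,-.0085,.13])); a.append(cv2.resize(d["frame"][y-60:y+60,x-50:x+50],(400,480),interpolation=2))
cv2.imwrite("pics/z1.png",np.hstack(a)[:,:,::-1])
E
```

```text
time: 1.6
tool_pos: [0.5017, -0.0213, 0.4045]
tcp_rot: [-0.0, 0.731, 0.682, -0.0]
wrist_force: [0.2, 0.3, -0.7]
opening: 1.004
finger_force: 0.0
time: 2.1
tool_pos: [0.5351, -0.0092, 0.365]
tcp_rot: [-0.0, 0.733, 0.68, -0.0]
wrist_force: [-0.5, -0.5, 0.8]
opening: 1.001
finger_force: 0.0
2.1 [ 0.53505255 -0.00921245  0.36501919] [-0.49137659 -0.47817095  0.76055704] [[ 0.075  0.997 -0.   ]
 [ 0.997 -0.075  0.   ]
 [ 0.    -0.    -1.   ]] -4.3045731993445
```

View pics/z1.png

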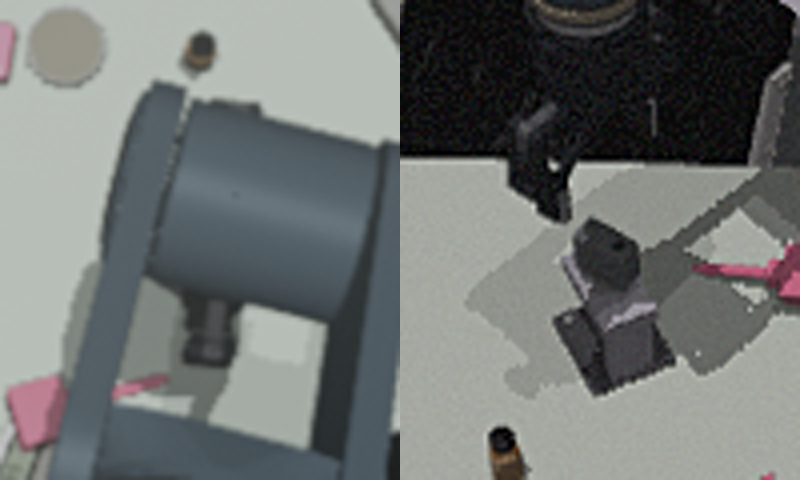

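The side crop shows the fingers at (545,160) above and left of the head at (605,255). I'll check whether perspective explains that by comparing with the finger depth points.

Run:
```python
from h import *
d=np.load("/tmp/side1.npz"); P=cloud(d)
x,y=map(int,proj(d,[.535,-.0085,.13]))
print("crop px of gripper axis", [((u-x+50)*4+400,(v-y+60)*4) for u,v in (proj(d,[.535,-.0092,z]) for z in(.132,.192,.23))])
print([((u-x+50)*4+400,(v-y+60)*4) for u,v in (proj(d,[.535+e,-.0092-.075*e,.205]) for e in(-.05,.05))])
m=(abs(P[...,0]-.535)<.08)&(abs(P[...,1])<.08)&(P[...,2]>.185)&(P[...,2]<.23); q=P[m]
print(len(q),q[:,:2].min(0),q[:,:2].max(0),q[q[:,0]>.56].mean(0),q[q[:,0]<.53].mean(0))
m=(abs(P[...,0]-.535)<.04)&(abs(P[...,1])<.04)&(P[...,2]>.125)&(P[...,2]<.14); print(P[m].mean(0))
```

```text
crop px of gripper axis [(np.float64(602.2363469609882), np.float64(239.1495691687735)), (np.float64(597.9426761853574), np.float64(185.11882036883333)), (np.float64(595.0245756688316), np.float64(148.39799005360794))]
[(np.float64(642.167945581688), np.float64(127.60910700952638)), (np.float64(549.8748040146693), np.float64(219.8450791764858))]
83 [ 0.48764449 -0.02053324] [0.59206315 0.00717996] [ 0.58648642 -0.00714959  0.21924134] [ 0.49207246 -0.00392829  0.21865671]
[ 0.53608628 -0.00689986  0.1313913 ]
```

The fingers straddle the head in x (0.488 to 0.592) and y agrees, so perspective explains it. Descending and gripping.

```bash
python3 -m inch '[[[0,0,-0.03],[0,0,0]],[[0,0,-0.06],[0,0,0]],[[0,0,-0.08],[0,0,0]],[[0,0,-0.09],[0,0,0]],[[0,0,-0.097],[0,0,0]],[[0,0,-0.097],[0,0,0]],[[0,0,-0.097],[0,0,0]]]'
python3 -m inch '[[[0,0,0],[0,0,0]],[[0,0,0],[0,0,0]],[[0,0,0],[0,0,0]],[[0,0,0],[0,0,0]],[[0,0,0],[0,0,0]],[[0,0,0],[0,0,0]],[[0,0,0],[0,0,0]],[[0,0,0],[0,0,0]],[[0,0,0],[0,0,0]],[[0,0,0],[0,0,0]]]' 1 60
```

```text
time: 3.08
tool_pos: [0.5355, -0.0091, 0.2684]
tcp_rot: [0.001, 0.733, 0.68, 0.0]
wrist_force: [0.4, 0.1, -0.1]
opening: 0.998
finger_force: 0.0
time: 4.32
tool_pos: [0.5352, -0.009, 0.2679]
tcp_rot: [0.0, 0.733, 0.68, 0.0]
wrist_force: [-1.7, 0.7, 5.6]
opening: 0.27
finger_force: 59.0
```

```bash
python3 -m inch '[[[0,0,0.01],[0,0,0]],[[0,0,0.03],[0,0,0]],[[0,0,0.05],[0,0,0]],[[0,0,0.07],[0,0,0]],[[0,0,0.09],[0,0,0]],[[0,0,0.11],[0,0,0]],[[0,0,0.13],[0,0,0]],[[0,0,0.15],[0,0,0]],[[0,0,0.15],[0,0,0]],[[0,0,0.15],[0,0,0]],[[0,0,0.15],[0,0,0]]]'
python3 - <<'E'
from cell import ctrl
from h import *
d=ctrl.get_image("side"); np.savez("/tmp/side2.npz",**d)
x,y=map(int,proj(d,[.535,-.009,.21]));print(x,y)
print(proj(d,[.535,-.009,.165]))
cv2.imwrite("pics/z2.png",cv2.resize(d["frame"][y-50:y+60,x-60:x+60],(600,550),interpolation=2)[:,:,::-1])
E
```

```text
time: 5.7
tool_pos: [0.5349, -0.009, 0.4166]
tcp_rot: [-0.001, 0.733, 0.68, -0.001]
wrist_force: [-0.8, -0.4, -1.4]
opening: 0.275
finger_force: 58.8
297 167
(np.float64(298.03978391196233), np.float64(177.5306781127852))
```

View pics/z2.png

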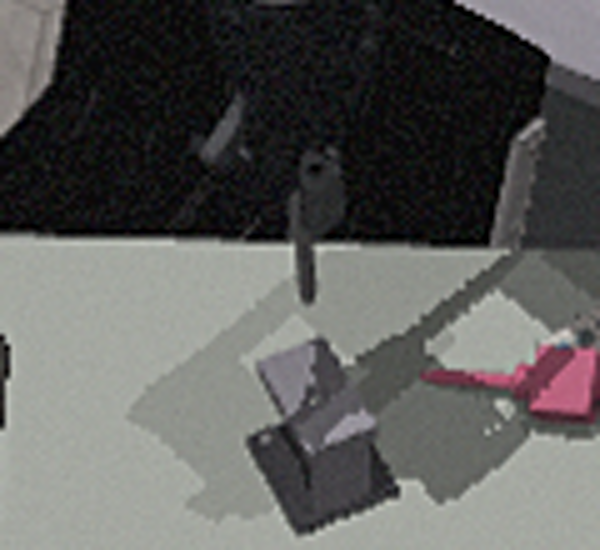

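The probe hangs upright. Its tip is at about (298.6,177), against an expected (298.0,177.5). Moving over the short post.

```bash
python3 -m inch '[[[-0.005,0.02,0],[0,0,0]],[[-0.015,0.065,0],[0,0,0]],[[-0.025,0.11,0],[0,0,0]],[[-0.035,0.155,0],[0,0,0]],[[-0.045,0.20,0],[0,0,0]],[[-0.055,0.245,0],[0,0,0]],[[-0.065,0.29,0],[0,0,0]],[[-0.075,0.33,0],[0,0,0]],[[-0.079,0.349,0],[0,0,0]],[[-0.079,0.349,0],[0,0,0]],[[-0.079,0.349,0],[0,0,0]]]'
python3 -m inch '[[[0,0,-0.02],[0,0,0]],[[0,0,-0.045],[0,0,0]],[[0,0,-0.07],[0,0,0]],[[0,0,-0.09],[0,0,0]],[[0,0,-0.105],[0,0,0]],[[0,0,-0.115],[0,0,0]],[[0,0,-0.115],[0,0,0]],[[0,0,-0.115],[0,0,0]]]'
python3 - <<'E'
from cell import ctrl
from h import *
s=ctrl.sense(); tip=s["tool_pos"]-[0,0,.252]; print(tip)
d=ctrl.get_image("side"); x,y=map(int,proj(d,tip)); print(x,y,proj(d,tip))
cv2.imwrite("pics/z3.png",cv2.resize(d["frame"][y-50:y+30,x-60:x+40],(700,560),interpolation=2)[:,:,::-1])
E
```

```text
time: 7.12
tool_pos: [0.4563, 0.3391, 0.4175]
tcp_rot: [0.0, 0.733, 0.68, -0.001]
wrist_force: [-0.3, -0.7, -1.6]
opening: 0.275
finger_force: 58.9
time: 8.12
tool_pos: [0.4565, 0.34, 0.3033]
tcp_rot: [0.0, 0.733, 0.68, 0.001]
wrist_force: [-0.8, 0.9, -1.7]
opening: 0.276
finger_force: 58.9
[0.45653929 0.33999422 0.05132363]
417 235 (np.float64(417.6695733924612), np.float64(235.32431127529185))
```

View pics/z3.png

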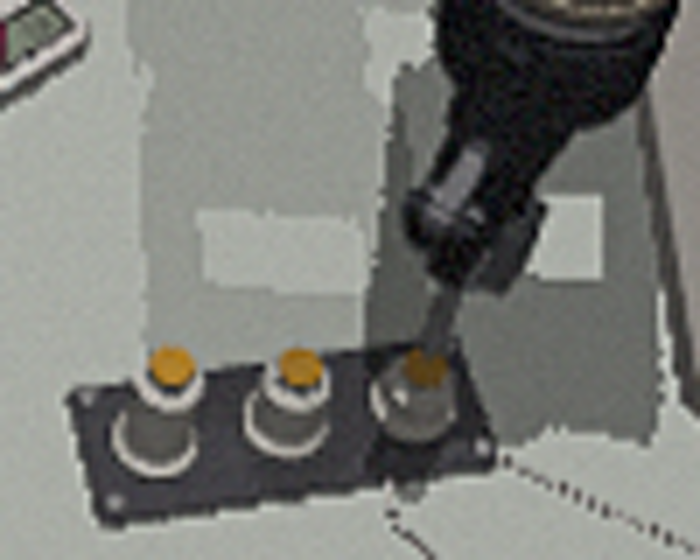

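The tip, at about (430,348), sits just above the short post's disc, centred at (425,368). Pressing now.

```bash
python3 -m inch '[[[0,0,-0.006],[0,0,0]],[[0,0,-0.010],[0,0,0]],[[0,0,-0.013],[0,0,0]],[[0,0,-0.016],[0,0,0]],[[0,0,-0.016],[0,0,0]],[[0,0,-0.016],[0,0,0]],[[0,0,-0.016],[0,0,0]],[[0,0,-0.016],[0,0,0]]]'
```

```text
time: 9.18
tool_pos: [0.4562, 0.34, 0.2869]
tcp_rot: [0.0, 0.733, 0.68, 0.0]
wrist_force: [-0.7, -0.5, 1.8]
opening: 0.271
finger_force: 59.1
```

About 3.4 N, which is about 5 mm of press and matches the tip height. On to the middle post.

```bash
python3 -m inch '[[[0,0,0.02],[0,0,0]],[[0,0,0.04],[0,0,0]],[[0,0,0.055],[0,0,0]],[[0.018,-0.02,0.055],[0,0,0]],[[0.0363,-0.0413,0.055],[0,0,0]],[[0.0363,-0.0413,0.055],[0,0,0]],[[0.0363,-0.0413,0.04],[0,0,0]],[[0.0363,-0.0413,0.03],[0,0,0]],[[0.0363,-0.0413,0.025],[0,0,0]],[[0.0363,-0.0413,0.021],[0,0,0]],[[0.0363,-0.0413,0.018],[0,0,0]],[[0.0363,-0.0413,0.0165],[0,0,0]]]'
python3 -m inch '[[[0,0,0],[0,0,0]],[[0,0,0],[0,0,0]],[[0,0,0],[0,0,0]],[[0,0,0],[0,0,0]]]'
```

```text
time: 10.68
tool_pos: [0.4921, 0.2988, 0.3034]
tcp_rot: [-0.0, 0.733, 0.68, -0.0]
wrist_force: [-1.7, 0.6, 2.5]
opening: 0.271
finger_force: 59.3
time: 11.18
tool_pos: [0.4925, 0.2986, 0.3033]
tcp_rot: [-0.0, 0.733, 0.68, 0.0]
wrist_force: [-1.8, 0.0, 1.4]
opening: 0.27
finger_force: 59.3
```

The middle post gives about 3 N. Now the tall post.

```bash
python3 -m inch '[[[0,0,0.02],[0,0,0]],[[0,0,0.04],[0,0,0]],[[0,0,0.055],[0,0,0]],[[0.018,-0.02,0.055],[0,0,0]],[[0.0363,-0.0413,0.055],[0,0,0]],[[0.0363,-0.0413,0.055],[0,0,0]],[[0.0363,-0.0413,0.04],[0,0,0]],[[0.0363,-0.0413,0.03],[0,0,0]],[[0.0363,-0.0413,0.025],[0,0,0]],[[0.0363,-0.0413,0.021],[0,0,0]],[[0.0363,-0.0413,0.018],[0,0,0]],[[0.0363,-0.0413,0.016],[0,0,0]]]'
python3 -m inch '[[[0,0,0],[0,0,0]],[[0,0,0],[0,0,0]],[[0,0,0],[0,0,0]],[[0,0,0],[0,0,0]]]'
python3 - <<'E'
from cell import ctrl
from h import *
s=ctrl.sense(); tip=s["tool_pos"]-[0,0,.252]; print(tip)
d=ctrl.get_image("side"); x,y=map(int,proj(d,tip)); print(x,y)
cv2.imwrite("pics/z4.png",cv2.resize(d["frame"][y-50:y+30,x-40:x+60],(700,560),interpolation=2)[:,:,::-1])
E
```

```text
time: 12.68
tool_pos: [0.5285, 0.2575, 0.3194]
tcp_rot: [-0.0, 0.733, 0.68, -0.0]
wrist_force: [-2.8, 0.0, 1.8]
opening: 0.271
finger_force: 59.3
time: 13.18
tool_pos: [0.5287, 0.2574, 0.3193]
tcp_rot: [-0.0, 0.733, 0.68, 0.0]
wrist_force: [-1.1, 0.1, 1.2]
opening: 0.276
finger_force: 59.3
[0.52873554 0.25736671 0.06732876]
380 237
```

View pics/z4.png

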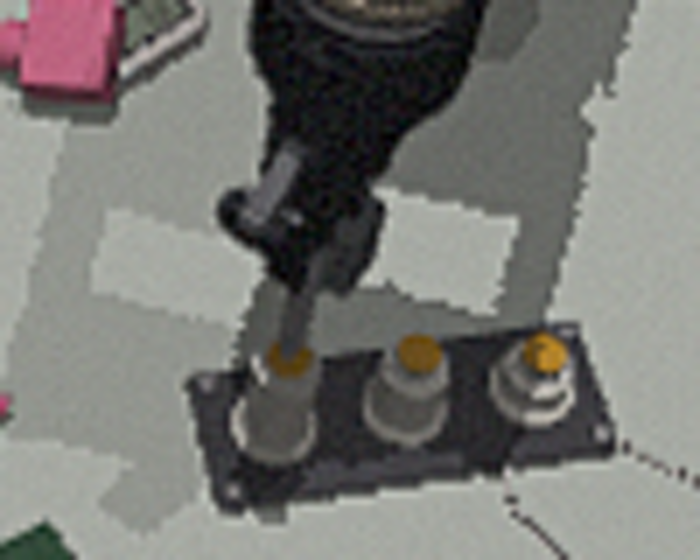

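The tip at (292,345) rests mid-disc on the tall post, at about 2.8 N, so about 4 mm down. The other two discs are up. Raising to the free-air pose over the plate centre.

```bash
python3 -m inch '[[[0,0,0.015],[0,0,0]],[[0,0,0.035],[0,0,0]],[[0,0,0.055],[0,0,0]],[[-0.01,0.01,0.07],[0,0,0]],[[-0.02,0.023,0.08],[0,0,0]],[[-0.03,0.034,0.086],[0,0,0]],[[-0.036,0.041,0.088],[0,0,0]],[[-0.036,0.041,0.088],[0,0,0]],[[-0.036,0.041,0.088],[0,0,0]],[[-0.036,0.041,0.088],[0,0,0]],[[-0.036,0.041,0.088],[0,0,0]],[[-0.036,0.041,0.088],[0,0,0]]]'
python3 -m inch '[[[0,0,0],[0,0,0]],[[0,0,0],[0,0,0]],[[0,0,0],[0,0,0]],[[0,0,0],[0,0,0]]]'
python3 - <<'E'
from cell import ctrl
from h import *
s=ctrl.sense(); tip=s["tool_pos"]-[0,0,.252]; print(tip,abs(s["qd"]).max())
d=ctrl.get_image("side"); x,y=map(int,proj(d,tip)); print(proj(d,tip))
cv2.imwrite("pics/z5.png",cv2.resize(d["frame"][y-40:y+60,x-60:x+60],(720,600),interpolation=2)[:,:,::-1])
E
```

```text
time: 14.72
tool_pos: [0.493, 0.2981, 0.4071]
tcp_rot: [-0.0, 0.733, 0.68, -0.0]
wrist_force: [0.8, 0.2, -1.4]
opening: 0.271
finger_force: 59.1
time: 15.22
tool_pos: [0.4928, 0.2984, 0.4072]
tcp_rot: [0.0, 0.733, 0.68, 0.0]
wrist_force: [-0.2, -0.0, -1.4]
opening: 0.272
finger_force: 59.1
[0.49277472 0.29835145 0.15522868] 0.0030683625546130532
(np.float64(404.64460244403904), np.float64(217.78539315811503))
```

View pics/z5.png

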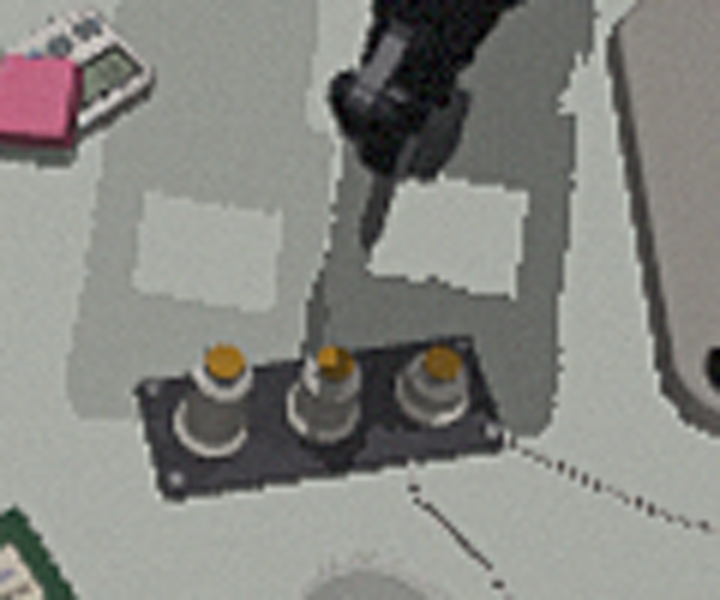

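The probe is held with its tip at (405.7,217), against an expected (404.6,217.8), and it is in line with the gripper. All three discs are up, so I'm handing in.

```bash
python3 -c "
from cell import ctrl
print(ctrl.close_job())"
```

```text
the job is handed in; nothing more can be done
None
```

I handed the job in at about 15 s: the probe pressed the short, middle and tall contacts in that order, each an estimated 4–5 mm down, and ended held upright and steady over the plate centre, tip 155 mm above the bench; the hand-in returned no verdict.

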